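Screw the lid onto the clamped ointment jar

TASK

Lift the black lid out of its steel rest by its swivelling knob and set it level on the neck of the white jar in the clamp. Then take the lid by its rim, turn it backward (anticlockwise seen from above) until it drops into the start of the thread, and from there turn it forward (clockwise) until it is fully home against its stop. Let go of it and leave the things around it where they stand.

Things in the scene. Friction and masses are not known exactly. Their poses are not given: they have to be found in the camera images.
- lid_center (a point): Centre (on the axis, half-way up the rim) of the black fluted screw lid: 57 mm in diameter, rim 22 mm high; grip it across any diameter. z is the lid's axis, up. At the start it lies right way up in its rest, with this point 15 mm above the table; its rim cannot be reached there, only its knob.
- lid: The same lid; origin at the centre of its lower edge, 11 mm below lid_center. Open below (inner diameter 50 mm, 19 mm deep), with three small lugs (5 mm wide, 3 mm high, reaching in to 20 mm from the axis) inside its lower edge, 120 degrees apart. About 90 g with its knob.
- knob_center (a point): Centre of the round steel knob on the lid's axis, 20 mm in diameter, 18 mm high, 35 mm above lid_center (15 mm of space between lid top and knob). The knob swivels freely: it lifts the lid but cannot turn it.
- lid_rest: Fixed round steel cup that holds the lid: outer diameter 72 mm (foot plate 88 mm), 26 mm high, its wall level with the lid's top and about 3.5 mm from the rim all round. Origin: centre of its underside on the table. Rest and jar clamp may have changed sides of the table.
- jar_clamp: Grey bench clamp, fixed: base 100 x 112 x 12 mm with two aluminium jaws (tops 46 mm above the table) that hold, between screws 132 mm apart over all, the white plastic jar (body 64 mm in diameter) upright over its centre; the jar cannot turn. Origin: centre of the base's underside; the jaws lie along its y.
- jar_mouth (a point): Centre of the top edge of the jar's neck, 118 mm above the table, z up. The neck is a stem 37 mm in diameter, tapered in its top 5 mm to 29 mm, so it guides the lid. The jar's wide shoulder starts 36 mm below this point, and at the lid's radius lies 44 mm below it: room for fingertips below the lid's edge.
- thread (a point): On the jar's axis at the start level of the thread, 12 mm below jar_mouth. Thread: 46 mm in diameter, three starts 120 degrees apart; which way they point changes each time and is not given by any pose here. Set on anywhere, the lid rests on the thread's level top: lid_center 5 mm above jar_mouth (8 mm if its lugs stand on the short teeth at the thread's tails, which also block turning forward).
- thread_home (a point): On the jar's axis, 17 mm below jar_mouth: the level of the lid's lower edge when home. Turned backward by up to 2 rad the lid drops to lid_center 1 mm below jar_mouth (sometimes at once, unturned); it can then turn about 0.3 rad freely. Turned forward 1.2 to 1.6 rad it sinks 5 mm more to a stop: lid_center 6 mm below jar_mouth. It sinks when let go or pressed with 5 N; play 1.5 mm.
- tape_roll: Bystander: roll of brown tape, 96 mm across, 48 mm high; origin at the centre of its underside.
- jar_a: Bystander: glass jar with a black lid already on, 79 mm across, 154 mm high; origin at the centre of its underside.
- weight_200: Bystander: brass balance weight with a knob on top, 34 mm across, 44 mm high, between rest and clamp; origin at the centre of its underside.
- weight_50: Bystander: smaller brass balance weight, 22 mm across, 32 mm high, between rest and clamp, nearer the robot; origin at the centre of its underside.
- rubber_stamp: Bystander: wooden hand stamp standing upright at the back of the table, 34 x 48 mm, 81 mm high; origin at the centre of its underside.

How it is judged (in metres and radians):
On the way:
1. the lid, on the neck, has dropped into the start of the thread (lid_center within 5 mm of the jar's axis, 1 mm below the mouth, give or take 2 mm) (horizontal distance between lid_center and jar_mouth below 0.005 m and z of lid_center in the frame of jar_mouth between -0.003 and 0.001 m), for 0.1 s.
At the end, for the whole second after the job is handed in: the lid is screwed home on the jar: lid_center is within 3 mm of the jar's axis and 4.5 to 8 mm below jar_mouth (home is 6 mm), tilted less than 0.06 rad, at rest (horizontal distance between lid_center and jar_mouth below 0.003 m and z of lid_center in the frame of jar_mouth between -0.008 and -0.0045 m and angle between lid_center's own z axis and vertical below 0.06 rad and linear speed of lid below 0.02 m/s); the robot touches nothing.
It fails at once if a bystander (tape roll, glass jar, either brass weight, hand stamp) moved by more than 30 mm (distance of any of tape_roll, jar_a, weight_200, weight_50, rubber_stamp from where it was at the start of the episode above 0.03 m).
It also fails if it takes over 72 s, if anything falls off the work surface, if the arm or the gripper's body presses on something with over 40 N, if the wrist force passes 120 N, or if a joint passes its speed limit or range.

ROBOT

A 6-joint arm with a two-finger parallel gripper is mounted at the origin on the work surface; the furniture and walls round the work are solid. World frame = base frame: x ahead of the robot, y to its left, z up, the work surface at z = 0. Lengths are in m, angles in degrees, forces in N, time in s.
With the tool pointing down it reaches from about 0.4 to 0.825 m from the base axis. Payload 7 kg.
Tool frame: the origin (TCP) lies on the front face of the gripper's body, between the roots of the fingers; the fingertips stand 66 mm ahead of it and the grasp point (between the pads) lies 47 mm ahead of it; z points along the fingers, y is the line along which they close (so a half turn about z gives the same grasp; the last joint's range is limited). The gripper opens to 88 mm and grips with 3 to 60 N. Pads are 19 mm wide; open, the fingers measure 130 mm over their backs; the gripper's body (78 mm by 193 mm) begins 47 mm behind the grasp point.
Start: joints at [92.825, 20.546, 0.682, 0, -70.136, -16.507], TCP at [0.16, 0.656, 0.292] pointing down, gripper open.
Joint ranges: [-176.03, 176.03], [-82.01, 121.73], [-58.28, 71.71], [-173.87, 95.51], [-174.79, -0.11], [-173.66, 173.66]. Speed limits (degrees/s): [136.94, 136.94, 172.46, 180, 180, 180].

INTERFACE

Orientations are given as [roll, pitch, yaw] about the fixed x, y, z axes, in that order (R = Rz(yaw) Ry(pitch) Rx(roll)).
In Python, from plant import ctrl gives the robot as it stands.
- The arm moves only by the tool send_rows, never from a script. Its argument "deltas" is a list of rows, each a list of 2 entries, a list of its own where there are three numbers: the shift along the tool's x, y, z each as a share of 800 mm, from -1 to 1, then the turn about the tool's z as a share of 90 degrees, from -1 to 1. A call has exactly 5 rows; each row is the pose to reach, as a shift and turn from the pose commanded when the call began, along the tool's axes at that moment; what a row does not reach only later rows make up. A row lasts 1/12 s, in which the tool goes at most 41.7 mm and 7.16 degrees, less where a joint would pass 70% of its speed; a pose out of reach is approached as far as the arm can. A call with a number of a shift or a turn outside -1 to 1 is refused whole. A call with a gripper value outside its range is refused whole. "gripper" is the opening, from 0 (shut) to 1 (fully open), set as the call begins (left out, the last holds). The fingers move at their own pace and stop on an object; the grip force is fixed at half the most. Time passes only in rows, so rows that repeat a pose let the fingers close, or fill a call up. It gives the time, the measured TCP pose, the force, the opening and the grip force at its end, in the units of the state.
- ctrl.get_obs(): the state, without advancing time (a new reading comes with each control period).
- ctrl.snapshot(name): name is "side" or "top"; returns a dict with "color" (384x512x3 uint8, red, green, blue), "vertical_fov" (degrees; the focal length in pixels is half the picture's height over the tangent of half this angle, whatever the lens; pixels are square), "cx", "cy" (the principal point, pixels), "rvec" (rotation vector, rad) and "tvec" (3), from world to camera coordinates, as OpenCV has them. Camera axes: x right, y down, z forward; pixel columns grow to the right and rows downward; lengths in m; the calibration is good to about 2 mm. A picture is of the moment at which its call begins. There is no depth.
- ctrl.close_job(): hands the job in; it is judged then, once.
Trained networks look in a picture, given as the dict that the camera call returned (one of the last four; its "shot" number tells which), for a name from the list of things; names that differ only in an ending like _2 or _b are one class to them, and where a whole thing is asked for, a point or a joint stands for the part that bears it (a point fixed in the world has none). Each returns a list of dicts, best first, with "conf" (0 to 1); they miss things now and then, are a little off and sometimes report something else, mostly with a low value. They report only what shows in the picture. A call takes as long as a camera call.
- ctrl.boxes_of(picture, thing): "xy" ([column, row] as shares, 0 to 1, of the picture: columns of its width, rows of its height, amid what is visible of it).
- ctrl.cut_out(picture, thing): "pixels" (384x512 bool, what is visible of it) and "xy" ([column, row] as shares, 0 to 1, of the picture: columns of its width, rows of its height, amid what is visible of it).
The state is a dict: "clock": time; "joint_pos": joint angles; "qvel": joint speeds; "tau": joint torques, N m; "tool_pos": TCP position; "orientation": TCP orientation; "force": force on the tool from outside, world axes, zero at the start; "moment": the same for the moment, N m; "opening": finger opening in m; "gripper_force": force on a finger pad.
Only numpy, scipy, OpenCV 4.12 (cv2) and the standard library are available. Lean on these libraries where they do the work, as an engineer would, in place of code of your own. Each camera call takes 0.05 s, during which the arm holds its last target. There are 200 camera calls.

## Working session

There is one attempt and no reset: what is moved stays moved. The work goes in short steps, Python scripts to look and compute and a tool call to move; the robot and the scene stay as the last step left them, time stands still between calls to the robot, and variables do not carry over. Pictures are saved under pics/ and viewed, at most 10 in all, crops included, and the job is handed in when it is done.

Besides the shell and the picture viewer there is one more tool, called after "Request:" by a JSON object that holds its "op" and its "data", one argument or row to a line. send_rows: Moves the arm, as the interface text tells. Shift numbers are shares of 800 mm and turn numbers shares of 90 degrees, none past 1 either way. Its arguments: {"type":"object","properties":{"deltas":{"type":"array","items":{"type":"array"}},"gripper":{"type":"number"}},"required":["deltas"]}

```bash
mkdir -p pics; cat > h.py <<'E'
import numpy as np, cv2
from plant import ctrl
def K(p):
    h,w=p["color"].shape[:2]; f=h/2/np.tan(np.radians(p["vertical_fov"])/2)
    return np.array([[f,0,p["cx"]],[0,f,p["cy"]],[0,0,1.]])
def ray(p,uv):
    R=cv2.Rodrigues(np.array(p["rvec"],float))[0]; t=np.array(p["tvec"],float).ravel()
    return -R.T@t, R.T@np.linalg.inv(K(p))@np.array([uv[0],uv[1],1.])
def at_z(p,uv,z):
    c,d=ray(p,uv); return c+d*(z-c[2])/d[2]
def proj(p,X):
    return cv2.projectPoints(np.array(X,float).reshape(-1,1,3),np.array(p["rvec"],float),np.array(p["tvec"],float),K(p),None)[0].reshape(-1,2)
def px(d): return np.array([d["xy"][0]*512,d["xy"][1]*384])
def save(p,n): cv2.imwrite(f"pics/{n}.png",p["color"][:,:,::-1])
E
python3 - <<'E'
from h import *
np.set_printoptions(precision=4,suppress=True)
print(ctrl.get_obs())
for n in ["top","side"]:
    p=ctrl.snapshot(n); save(p,n+"0"); print(n,{k:v for k,v in p.items() if k!="color"}, ray(p,(256,192)))
    for t,z in [("lid",.026),("knob_center",.05),("lid_rest",.026),("jar_clamp",.03),("jar_mouth",.118),("tape_roll",.048),("jar_a",.154),("weight_200",.044),("weight_50",.032),("rubber_stamp",.081)]:
        for d in ctrl.boxes_of(p,t)[:2]: print(t,round(d["conf"],2),px(d),at_z(p,px(d),z))
E
```

```text
{'clock': 0.0, 'joint_pos': array([ 92.8257,  20.5934,   0.6365,  -0.0205, -70.1355, -16.5085]), 'qvel': array([ 0.0822,  0.0294, -0.0604, -0.09  , -0.0439, -0.0003]), 'tau': array([ -0.0005, -58.272 ,  29.3048,   6.9972,   0.0067,  -0.0002]), 'tool_pos': array([0.1596, 0.6555, 0.2912]), 'orientation': array([179.906 ,  -0.0078, -13.6898]), 'force': array([ 0.6792, -0.1053,  1.244 ]), 'moment': array([-0.0199, -0.0477,  0.0395]), 'gripper_force': 0.0, 'opening': 0.08762322940310592}
top {'vertical_fov': 55.64045242849792, 'cx': 253.77570735171523, 'cy': 190.26787290608942, 'rvec': array([ 2.2173, -1.9831,  0.2144]), 'tvec': array([-0.1143,  0.4984,  0.8582]), 'shot': 1} (array([ 0.3151, -0.079 ,  0.9447]), array([ 0.2076,  0.0162, -0.9781]))
lid 0.92 [269.9776 203.7888] [ 0.4834 -0.1028  0.026 ]
knob_center 0.51 [268.9024 199.7184] [ 0.4889 -0.0984  0.05  ]
lid_rest 0.57 [262.1952 210.3936] [ 0.4641 -0.0847  0.026 ]
lid_rest 0.23 [188.1088 181.0944] [0.5192 0.1147 0.026 ]
jar_clamp 0.8 [187.392  180.7872] [0.519  0.1158 0.03  ]
jar_mouth 0.69 [191.488  181.7088] [0.4982 0.0872 0.118 
[... 632 characters left out ...]
 array([0.4634, 0.1853, 0.8227]), 'shot': 2} (array([0.3513, 0.5921, 0.6722]), array([ 0.1569, -0.7377, -0.6568]))
lid 0.65 [258.2016 205.0176] [ 0.4923 -0.0932  0.026 ]
lid_rest 0.7 [260.1984 214.8864] [ 0.4821 -0.0644  0.026 ]
lid_rest 0.56 [265.1136 201.792 ] [ 0.4798 -0.1062  0.026 ]
jar_clamp 0.62 [209.3056 308.8896] [0.5196 0.1798 0.03  ]
jar_mouth 0.61 [209.6128 306.0864] [0.4975 0.2316 0.118 ]
tape_roll 0.73 [326.8096 152.9856] [ 0.3649 -0.2815  0.048 ]
jar_a 0.76 [224.6144 122.112 ] [ 0.5893 -0.2014  0.154 ]
weight_200 0.78 [222.0032 233.5104] [0.5405 0.0199 0.044 ]
weight_50 0.78 [222.0032 233.5104] [0.5441 0.0089 0.032 ]
rubber_stamp 0.96 [182.016  226.0992] [0.6069 0.0505 0.081 ]
```

```bash
python3 - <<'E'
import cv2,numpy as np
a=cv2.imread("pics/top0.png");b=cv2.imread("pics/side0.png")
a=cv2.resize(a[110:290,120:400],None,fx=2.8,fy=2.8,interpolation=cv2.INTER_CUBIC)
cv2.imwrite("pics/top0c.png",a)
b=cv2.resize(b,None,fx=1.5,fy=1.5,interpolation=cv2.INTER_CUBIC)
cv2.imwrite("pics/side0c.png",b)
E
```

```text
(no output)
```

View pics/top0c.png

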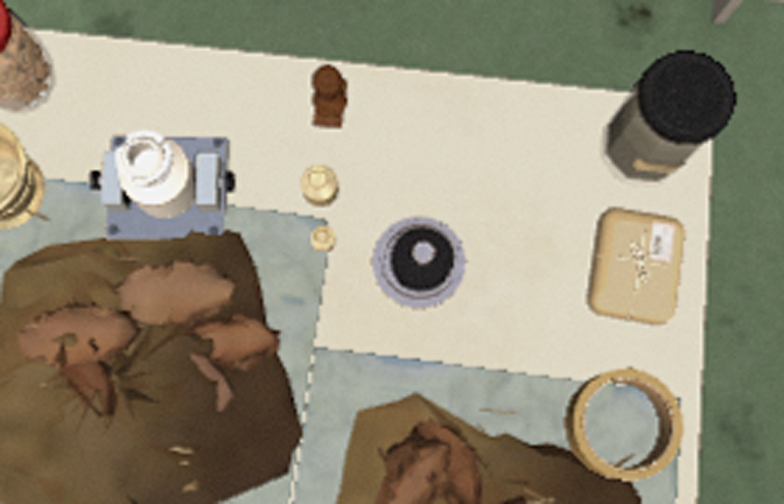

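View pics/side0c.png

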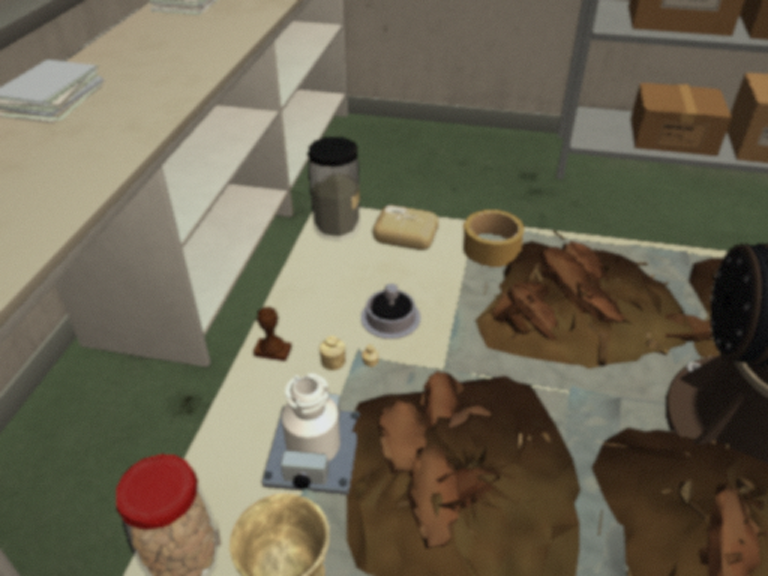

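The top crop shows the lid and knob at about (271,200) in full-image pixels and the jar's neck opening at about (173,166). The side view shows the knob at about (261,194) and the mouth at about (206,257). The network's "jar_mouth" was the clamp, so I'll triangulate and overlay model circles.

```bash
cat >> h.py <<'E'
def tri(ps,uvs):
    A=np.zeros((3,3));b=np.zeros(3)
    for p,u in zip(ps,uvs):
        c,d=ray(p,u);d=d/np.linalg.norm(d);M=np.eye(3)-np.outer(d,d);A+=M;b+=M@c
    return np.linalg.solve(A,b)
def circ(c,r,z): 
    a=np.linspace(0,2*np.pi,90); return np.c_[c[0]+r*np.cos(a),c[1]+r*np.sin(a),0*a+z]
def overlay(p,circles,box,s):
    x0,y0,x1,y1=box
    im=cv2.resize(p["color"][y0:y1,x0:x1,::-1],None,fx=s,fy=s,interpolation=cv2.INTER_CUBIC)
    for c,r,z,col in circles:
        q=(proj(p,circ(c,r,z))-[x0,y0]+.5)*s
        cv2.polylines(im,[np.round(q*8).astype(np.int32)],True,col,1,cv2.LINE_AA,3)
    return im
E
python3 - <<'E'
from h import *
np.set_printoptions(precision=4,suppress=True)
p=ctrl.snapshot("top");q=ctrl.snapshot("side")
print("knob",tri([p,q],[(271.4,200),(260.7,194.7)]),at_z(p,(271.4,200),.055),at_z(q,(260.7,194.7),.055))
print("mouth",tri([p,q],[(172.9,166.4),(206,256.5)]),at_z(p,(172.9,166.4),.118),at_z(q,(206,256.5),.118))
for pp in (p,q):
  for t,z in [("lid",.026),("lid_rest",.02),("jar_clamp",.03),("jar_mouth",.1)]:
    for d in ctrl.cut_out(pp,t)[:1]:
        m=d["pixels"];ys,xs=np.nonzero(m); print(t,d["conf"],px(d),m.sum(),xs.min(),xs.max(),ys.min(),ys.max())
L=(at_z(p,(271.4,200),.055)+at_z(q,(260.7,194.7),.055))/2
J=(at_z(p,(172.9,166.4),.118)+at_z(q,(206,256.5),.118))/2
G=(0,255,0);R=(0,0,255);B=(255,0,0)
C=[(L,.01,.059,R),(L,.0285,.026,G),(L,.044,0,B),(L,.036,.026,B),(J,.0145,.118,R),(J,.0185,.113,B),(J,.023,.106,G),(J,.032,.05,B)]
a=overlay(p,C,(145,145,305,235),5); b=np.hstack([overlay(q,C,(225,175,303,250),5),overlay(q,C,(170,235,248,310),5)])
cv2.imwrite("pics/o1.png",a[:, :800]);cv2.imwrite("pics/o2.png",b[:,:800]); print(L,J)
E
```

```text
knob [ 0.4895 -0.1048  0.0459] [ 0.488  -0.1046  0.055 ] [ 0.4873 -0.0946  0.055 ]
mouth [0.5317 0.1377 0.1126] [0.5301 0.1363 0.118 ] [0.5301 0.1421 0.118 ]
lid 0.88 [268.3904 200.9088] 409 259 281 191 213
lid_rest 0.63 [263.2192 209.8944] 426 253 285 188 219
jar_clamp 0.96 [189.3888 177.792 ] 923 152 203 159 195
jar_mouth 0.79 [190.208  183.5136] 908 152 203 159 195
lid 0.85 [257.024  204.4032] 504 247 274 189 213
lid_rest 0.93 [259.0208 216.8832] 606 241 280 193 225
jar_clamp 0.79 [207.2064 309.312 ] 1911 176 239 262 328
jar_mouth 0.7 [212.6848 308.1984] 2062 175 240 262 329
[ 0.4876 -0.0996  0.055 ] [0.5301 0.1392 0.118 ]
```

View pics/o1.png

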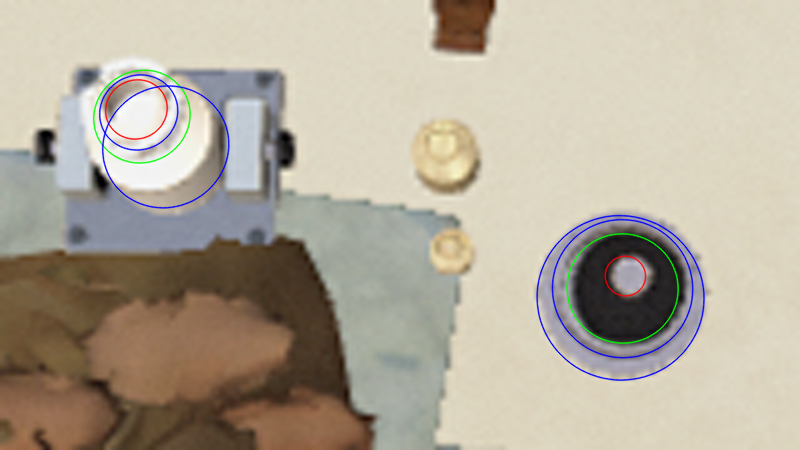

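View pics/o2.png

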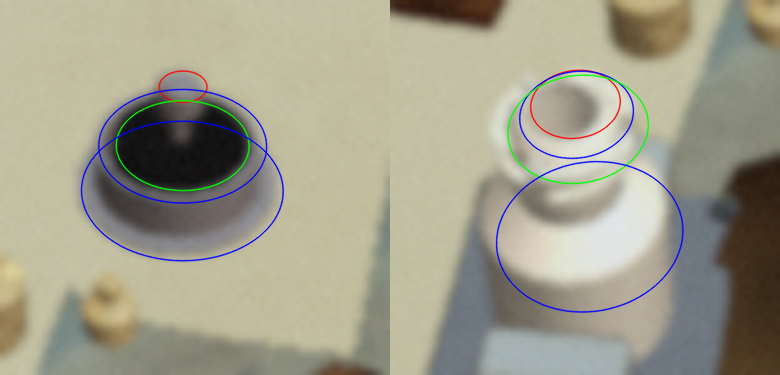

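The lid overlay is about 1 px off in the top view, and the jar overlay is about 3 px off in the side view. I'll fit again using the clamp's base corners and the jar's silhouette levels.

```bash
python3 - <<'E'
from h import *
np.set_printoptions(precision=4,suppress=True)
p=ctrl.snapshot("top");q=ctrl.snapshot("side")
b=[(85,75),(263,78),(257,238),(77,235)]
P=np.array([at_z(p,(u/5+145,v/5+145),.014) for u,v in b]);print(P,P.mean(0))
d=P[1]-P[0];print("yaw of base y",np.degrees(np.arctan2(d[1],d[0])))
L=np.array([.4876,-.1015]);J=np.array([.5325,.1385])
def jar(J):
    return [(J,.0145,.118,(0,0,255)),(J,.023,.106,(0,200,0)),(J,.032,.074,(255,0,0)),(J,.032,.05,(255,0,0))]
C=[(L,.01,.059,(0,0,255)),(L,.044,0.003,(255,0,0)),(L,.036,.026,(0,200,0))]
a=np.hstack([overlay(p,jar(J),(150,145,200,195),8),overlay(q,jar(J),(175,240,225,310),8)[:400]])
c=np.hstack([overlay(p,C,(250,180,295,225),8)[:200*2-40],overlay(q,C,(236,180,286,225),8)])
w=min(a.shape[1],c.shape[1]);cv2.imwrite("pics/o3.png",a);print(a.shape,c.shape)
cv2.imwrite("pics/o4.png",c)
E
```

```text
[[0.5714 0.195  0.014 ]
 [0.5803 0.1005 0.014 ]
 [0.4937 0.0911 0.014 ]
 [0.4848 0.1848 0.014 ]] [0.5326 0.1429 0.014 ]
yaw of base y -84.61320753763532
(400, 800, 3) (360, 760, 3)
```

View pics/o3.png

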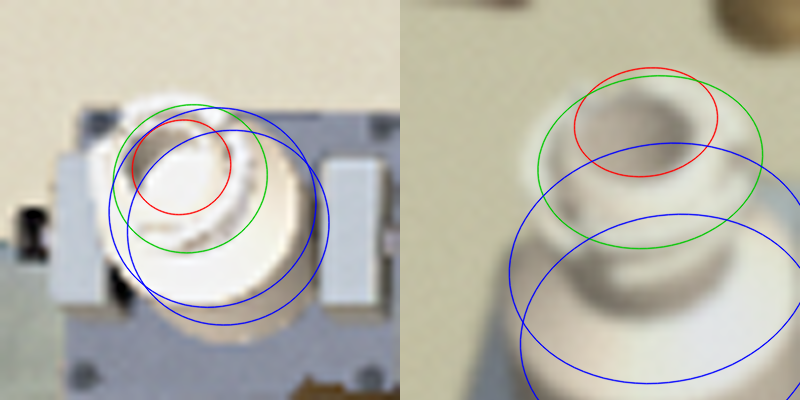

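The jar's true axis is about (0.534, 0.142), since the thread's outline lies 2 px left of the overlay in both views and this agrees with the base bolts. Next is the lid overlay.

View pics/o4.png

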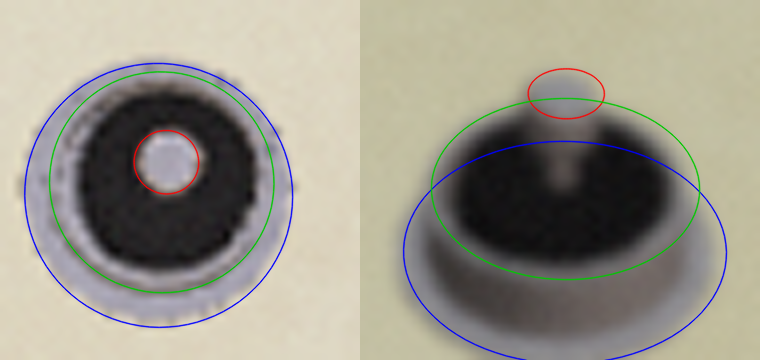

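Lid axis: (0.4885, -0.1015). Jar axis: (0.534, 0.142). I'll add a move helper and check the heights of the things near the clamp.

```bash
cat >> h.py <<'E'
L=np.array([.4885,-.1015]);J=np.array([.534,.142])
def go(x,y,z,yaw=None,start=None):
    """shares from the present pose (or start=(x,y,z,yaw)) to the target"""
    if start is None:
        o=ctrl.get_obs(); start=(*o["tool_pos"],o["orientation"][2])
    s=np.array(start,float); w=np.radians(s[3]); d=np.array([x,y,z])-s[:3]
    t=0 if yaw is None else -((yaw-s[3]+180)%360-180)/90
    print("shift",np.round([(d[0]*np.cos(w)+d[1]*np.sin(w))/.8,(d[0]*np.sin(w)-d[1]*np.cos(w))/.8,-d[2]/.8],4),"turn",round(t,4),"mm",round(np.linalg.norm(d)*1e3,1))
E
python3 - <<'E'
from h import *
p=ctrl.snapshot("top");q=ctrl.snapshot("side");U=[]
for s in (p,q):
    h=cv2.cvtColor(s["color"],cv2.COLOR_RGB2HSV);m=((h[...,0]<8)|(h[...,0]>172))&(h[...,1]>170)&(h[...,2]>90)
    n,l,st,c=cv2.connectedComponentsWithStats(m.astype(np.uint8));i=1+st[1:,4].argmax();print(st[i],c[i]);U.append(c[i])
print("red",tri((p,q),U))
go(.3,.51,.29,-50); go(.46,.34,.29,-85,(.3,.51,.29,-50))
E
```

```text
[ 97 108  22  20 312] [107.41025641 117.85897436]
[  78  303   52   49 1954] [103.82906858 327.06755374]
red [0.62492042 0.304655   0.13622869]
shift [0.2136 0.1356 0.0027] turn 0.4035 mm 202.4
shift [ 0.2913 -0.0166 -0.    ] turn 0.3889 mm 233.5
```

Request:
{"op": "send_rows", "data": {
  "deltas": [
    [[0.043,0.027,0],0.08],
    [[0.086,0.054,0],0.16],
    [[0.129,0.081,0],0.24],
    [[0.171,0.108,0],0.32],
    [[0.2136,0.1356,0],0.39]
  ],
  "gripper": 1
}}

```text
clock: 2.22
tool_pos: [0.3009, 0.5086, 0.2923]
orientation: [-180.0, 0.0, -49.1]
force: [0.6, 0.5, 0.7]
opening: 0.0877
gripper_force: 0.0
```

```bash
python3 -c "
from h import *
o=ctrl.get_obs();print(o['clock'],o['tool_pos'],o['orientation'],o['joint_pos'])
go(.44,.36,.29,-82)"
```

```text
2.2167 [0.30092463 0.5085922  0.29232683] [-1.79979434e+02  7.97317769e-03 -4.91124966e+01] [ 7.83304864e+01  1.26758115e+01 -1.03036852e+01  6.70623041e-03
 -6.69993275e+01 -3.74456036e+01]
shift [ 0.2542 -0.0098  0.0029] turn 0.3654 mm 203.5
```

Request:
{"op": "send_rows", "data": {
  "deltas": [
    [[0.051,-0.002,0],0.08],
    [[0.102,-0.004,0],0.16],
    [[0.153,-0.006,0],0.24],
    [[0.203,-0.008,0],0.32],
    [[0.254,-0.01,0.003],0.38]
  ]
}}

```text
clock: 2.63
tool_pos: [0.4411, 0.361, 0.2906]
orientation: [-179.9, 0.1, -83.3]
force: [1.1, 0.9, 0.6]
opening: 0.0876
gripper_force: 0.0
```

```bash
python3 -c "
from h import *
o=ctrl.get_obs();a=(*o['tool_pos'],o['orientation'][2]);print(a)
go(.465,.165,.25,-104);go(.48,-.03,.21,-104,(.465,.165,.25,-104));go(L[0],L[1],.13,-104,(.48,-.03,.21,-104))"
```

```text
(np.float64(0.4410858103795738), np.float64(0.360991527315903), np.float64(0.29061101750836604), np.float64(-83.33206716395644))
shift [ 0.2468 -0.0012  0.0508] turn 0.2296 mm 201.6
shift [ 0.232  -0.0772  0.05  ] turn -0.0 mm 199.6
shift [ 0.0841 -0.0319  0.1   ] turn -0.0 mm 107.6
```

Request:
{"op": "send_rows", "data": {
  "deltas": [
    [[0.049,0,0.01],0.06],
    [[0.098,0,0.02],0.12],
    [[0.147,-0.001,0.03],0.18],
    [[0.197,-0.001,0.04],0.23],
    [[0.2468,-0.0012,0.0508],0.23]
  ]
}}

```text
clock: 3.05
tool_pos: [0.4649, 0.1647, 0.2492]
orientation: [-180.0, 0.0, -104.0]
force: [-0.2, 0.5, 0.1]
opening: 0.0882
gripper_force: 0.0
```

Request:
{"op": "send_rows", "data": {
  "deltas": [
    [[0.046,-0.015,0.01],0],
    [[0.092,-0.03,0.02],0],
    [[0.138,-0.046,0.03],0],
    [[0.185,-0.062,0.04],0],
    [[0.232,-0.077,0.05],0]
  ]
}}

```text
clock: 3.47
tool_pos: [0.481, -0.0301, 0.2093]
orientation: [-179.9, 0.0, -103.7]
force: [1.9, 0.1, 0.1]
opening: 0.0878
gripper_force: 0.0
```

Request:
{"op": "send_rows", "data": {
  "deltas": [
    [[0.03,-0.011,0.03],0],
    [[0.06,-0.022,0.06],0],
    [[0.084,-0.032,0.08],0],
    [[0.084,-0.032,0.1],0],
    [[0.084,-0.032,0.1],0]
  ]
}}

```text
clock: 3.88
tool_pos: [0.4882, -0.101, 0.1263]
orientation: [179.7, -0.1, -103.9]
force: [-1.0, 0.4, 0.3]
opening: 0.0878
gripper_force: 0.0
```

```bash
python3 - <<'E'
from h import *
go(L[0],L[1],.099,-104)
p=ctrl.snapshot("top");q=ctrl.snapshot("side")
cv2.imwrite("pics/n1.png",np.hstack([cv2.resize(s["color"][y:y+110,x:x+110,::-1],None,fx=3.6,fy=3.6,interpolation=cv2.INTER_CUBIC) for s,x,y in((p,215,145),(q,205,125))]))
E
```

```text
shift [ 0.0005 -0.0005  0.0341] turn 0.0016 mm 27.3
```

View pics/n1.png

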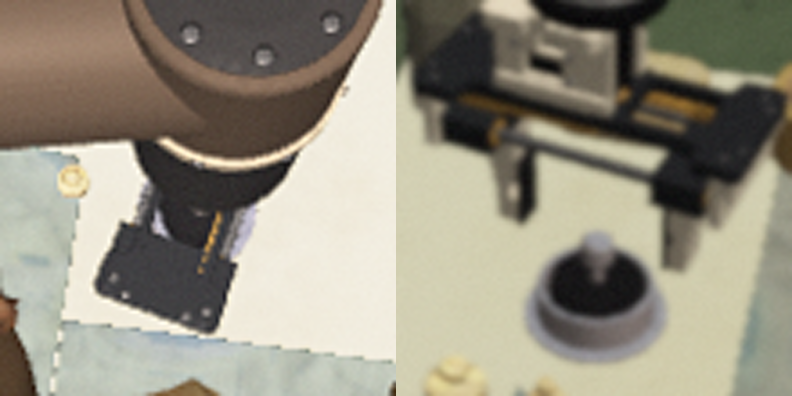

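The side view shows fingertips at about (515,215) and (680,265) in the crop, straddling the knob at (598,243), so the gripper is well centred. Descend and close.

Request:
{"op": "send_rows", "data": {
  "deltas": [
    [[0,0,0.01],0],
    [[0,0,0.02],0],
    [[0,0,0.03],0],
    [[0,0,0.034],0],
    [[0,0,0.034],0]
  ]
}}

```text
clock: 4.4
tool_pos: [0.4894, -0.0994, 0.101]
orientation: [179.9, -0.0, -103.7]
force: [-0.5, 0.2, -0.2]
opening: 0.0874
gripper_force: 0.0
```

Request:
{"op": "send_rows", "data": {
  "deltas": [
    [[0,0,0],0],
    [[0,0,0],0],
    [[0,0,0],0],
    [[0,0,0],0],
    [[0,0,0],0]
  ],
  "gripper": 0
}}

```text
clock: 4.82
tool_pos: [0.4901, -0.0997, 0.1022]
orientation: [-180.0, 0.0, -103.7]
force: [-0.6, 0.1, 0.2]
opening: 0.0602
gripper_force: 0.0
```

Request:
{"op": "send_rows", "data": {
  "deltas": [
    [[0,0,0],0],
    [[0,0,0],0],
    [[0,0,0],0],
    [[0,0,0],0],
    [[0,0,0],0]
  ]
}}

```text
clock: 5.23
tool_pos: [0.4899, -0.0997, 0.1019]
orientation: [180.0, -0.0, -103.7]
force: [-0.3, 0.3, 0.4]
opening: 0.0265
gripper_force: 0.0
```

Request:
{"op": "send_rows", "data": {
  "deltas": [
    [[0,0,0],0],
    [[0,0,0],0],
    [[0,0,0],0],
    [[0,0,0],0],
    [[0,0,0],0]
  ]
}}

```text
clock: 5.65
tool_pos: [0.49, -0.0997, 0.1019]
orientation: [-180.0, -0.0, -103.7]
force: [0.4, -0.5, 0.0]
opening: 0.0187
gripper_force: 30.0
```

Request:
{"op": "send_rows", "data": {
  "deltas": [
    [[0,0,-0.01],0],
    [[0,0,-0.03],0],
    [[0,0,-0.06],0],
    [[0,0,-0.1],0],
    [[0,0,-0.14],0]
  ]
}}

```text
clock: 6.07
tool_pos: [0.4892, -0.0998, 0.2152]
orientation: [179.9, -0.0, -103.7]
force: [1.6, -0.1, -0.9]
opening: 0.0184
gripper_force: 30.0
```

```bash
python3 - <<'E'
from h import *
o=ctrl.get_obs();a=(*o['tool_pos'],o['orientation'][2]);print(a,o["opening"],o["gripper_force"])
go(.505,.02,.26);go(J[0],J[1],.26,None,(.505,.02,.26,a[3]))
q=ctrl.snapshot("side");save(q,"lift")
for d in ctrl.boxes_of(q,"lid")[:2]: print(d["conf"],px(d))
print(proj(q,[[a[0],a[1],a[2]-.047-.035]]))
E
```

```text
(np.float64(0.48915096264915464), np.float64(-0.09977744129780551), np.float64(0.2151814191386633), np.float64(-103.68615752119322)) 0.01842667947327705 30.000164643279277
shift [-0.1502  0.0162 -0.056 ] turn 0 mm 128.9
shift [-0.1567  0.0009 -0.    ] turn 0 mm 125.4
0.96 [258.6112 166.1184]
[[260.51939185 163.43927843]]
```

Request:
{"op": "send_rows", "data": {
  "deltas": [
    [[-0.03,0.003,-0.02],0],
    [[-0.06,0.006,-0.04],0],
    [[-0.09,0.01,-0.056],0],
    [[-0.12,0.013,-0.056],0],
    [[-0.15,0.016,-0.056],0]
  ]
}}

```text
clock: 6.58
tool_pos: [0.5059, 0.0211, 0.2598]
orientation: [-179.9, 0.1, -103.7]
force: [0.2, 0.5, -2.2]
opening: 0.0186
gripper_force: 30.0
```

Request:
{"op": "send_rows", "data": {
  "deltas": [
    [[-0.03,0,0],0],
    [[-0.065,0,0],0],
    [[-0.1,0,0],0],
    [[-0.13,0.001,0],0],
    [[-0.157,0.001,0],0]
  ]
}}

```text
clock: 7.0
tool_pos: [0.5346, 0.1436, 0.2586]
orientation: [180.0, -0.0, -103.7]
force: [0.6, -0.6, -0.5]
opening: 0.0187
gripper_force: 30.0
```

Request:
{"op": "send_rows", "data": {
  "deltas": [
    [[0,0,0],0],
    [[0,0,0],0],
    [[0,0,0],0],
    [[0,0,0],0],
    [[0,0,0],0]
  ]
}}

```text
clock: 7.42
tool_pos: [0.5346, 0.1413, 0.2588]
orientation: [180.0, -0.0, -103.7]
force: [-0.3, 0.3, -1.0]
opening: 0.0189
gripper_force: 30.0
```

```bash
python3 - <<'E'
from h import *
o=ctrl.get_obs();a=(*o['tool_pos'],o['orientation'][2]);print(a,o["opening"],o["gripper_force"])
go(J[0],J[1],.23)
p=ctrl.snapshot("top");q=ctrl.snapshot("side")
zb=a[2]-.047-.035-.005-.011
C=[(a,.0285,zb,(0,0,255)),(a,.0285,zb+.022,(0,0,255)),(J,.0145,.118,(255,0,0)),(J,.023,.106,(0,200,0)),(J,.032,.074,(255,0,0))]
cv2.imwrite("pics/n2.png",np.hstack([overlay(p,C,(145,135,210,210),5.5),overlay(q,C,(165,205,240,280),5.5)]))
E
```

```text
(np.float64(0.5345780973373575), np.float64(0.14133345091435012), np.float64(0.2588196660701682), np.float64(-103.73175097812288)) 0.018886529858588273 29.99968263102346
shift [-0.0006  0.0009  0.036 ] turn 0 mm 28.8
```

View pics/n2.png

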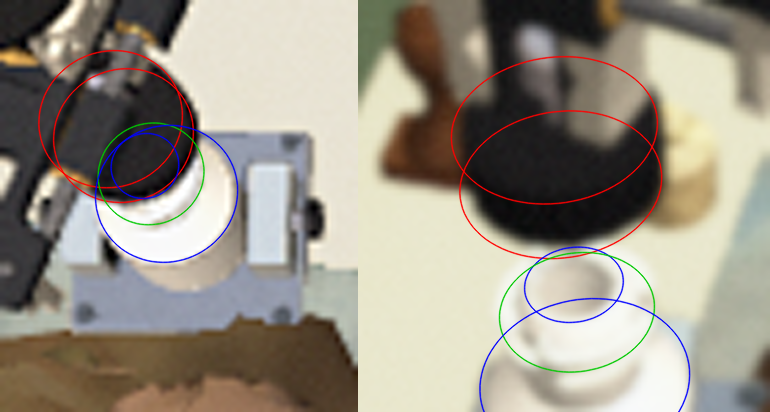

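The lid hangs level above the neck. It lies about 2–3 mm towards -y of the TCP in both views (top crop about 7 px right, side crop about 16 px up). I'll correct that and lower it.

Request:
{"op": "send_rows", "data": {
  "deltas": [
    [[-0.003,0.001,0.012],0],
    [[-0.003,0.001,0.024],0],
    [[-0.003,0.001,0.036],0],
    [[-0.003,0.001,0.044],0],
    [[-0.003,0.001,0.044],0]
  ]
}}

```text
clock: 7.93
tool_pos: [0.5337, 0.1442, 0.2212]
orientation: [179.8, -0.1, -103.7]
force: [-0.1, -0.3, -1.3]
opening: 0.0185
gripper_force: 30.0
```

Request:
{"op": "send_rows", "data": {
  "deltas": [
    [[0,0,0.002],0],
    [[0,0,0.004],0],
    [[0,0,0.006],0],
    [[0,0,0.008],0],
    [[0,0,0.01],0]
  ]
}}

```text
clock: 8.35
tool_pos: [0.5347, 0.1447, 0.2156]
orientation: [-180.0, 0.0, -103.7]
force: [-0.5, -1.3, -0.8]
opening: 0.0188
gripper_force: 30.0
```

Request:
{"op": "send_rows", "data": {
  "deltas": [
    [[0,0,0.001],0],
    [[0,0,0.002],0],
    [[0,0,0.003],0],
    [[0,0,0.004],0],
    [[0,0,0.005],0]
  ]
}}

```text
clock: 8.77
tool_pos: [0.5347, 0.1447, 0.2115]
orientation: [-180.0, 0.0, -103.7]
force: [0.2, 0.4, -1.1]
opening: 0.0185
gripper_force: 30.0
```

Request:
{"op": "send_rows", "data": {
  "deltas": [
    [[0,0,0.001],0],
    [[0,0,0.002],0],
    [[0,0,0.003],0],
    [[0,0,0.003],0],
    [[0,0,0.003],0]
  ]
}}

```text
clock: 9.18
tool_pos: [0.5348, 0.1447, 0.2098]
orientation: [-180.0, 0.0, -103.7]
force: [-1.9, -0.8, 4.8]
opening: 0.0184
gripper_force: 30.0
```

Contact came at lid_center ≈ 0.123, which is the 5 mm level on the thread's top. I'll let go of the knob and go down round the rim.

Request:
{"op": "send_rows", "data": {
  "deltas": [
    [[0,0,0],0],
    [[0,0,0],0],
    [[0,0,0],0],
    [[0,0,0],0],
    [[0,0,0],0]
  ],
  "gripper": 1
}}

```text
clock: 9.6
tool_pos: [0.5346, 0.1447, 0.2089]
orientation: [180.0, -0.0, -103.7]
force: [-0.1, 0.3, -1.1]
opening: 0.0464
gripper_force: 0.0
```

Request:
{"op": "send_rows", "data": {
  "deltas": [
    [[0,0,0],0],
    [[0,0,0],0],
    [[0,0,0],0],
    [[0,0,0],0],
    [[0,0,0],0]
  ]
}}

```text
clock: 10.02
tool_pos: [0.5346, 0.1447, 0.2091]
orientation: [-180.0, -0.0, -103.7]
force: [-0.3, -0.1, -0.5]
opening: 0.0799
gripper_force: 0.0
```

Request:
{"op": "send_rows", "data": {
  "deltas": [
    [[0,0,0],0],
    [[0,0,0],0],
    [[0,0,0],0],
    [[0,0,0],0],
    [[0,0,0],0]
  ]
}}

```text
clock: 10.43
tool_pos: [0.5347, 0.1447, 0.2091]
orientation: [-180.0, 0.0, -103.7]
force: [0.6, -0.4, -0.1]
opening: 0.0876
gripper_force: 0.0
```

```bash
python3 - <<'E'
from h import *
o=ctrl.get_obs();a=(*o['tool_pos'],o['orientation'][2]);print(a,o["opening"],o["force"])
go(J[0],J[1],.174)
q=ctrl.snapshot("side");p=ctrl.snapshot("top")
for zb in (.112,.106):
    print(zb,proj(q,circ(J,.0285,zb)).max(0),proj(q,circ(J,.0285,zb)).min(0))
for s in (p,q):
  for d in ctrl.cut_out(s,"lid")[:1]:
    ys,xs=np.nonzero(d["pixels"]);print(d["conf"],xs.min(),xs.max(),ys.min(),ys.max())
C=[(J,.0285,.112,(0,0,255)),(J,.0285,.134,(0,0,255)),(J,.032,.074,(255,0,0)),(J,.01,.167,(0,255,0))]
cv2.imwrite("pics/n3.png",np.hstack([overlay(p,C,(145,135,210,210),5.5),overlay(q,C,(165,205,240,280),5.5)]))
E
```

```text
(np.float64(0.5346612354148266), np.float64(0.1447164659414132), np.float64(0.20913219293613003), np.float64(-103.6826213719826)) 0.08762829022383262 [ 0.59630179 -0.39117586 -0.11750743]
shift [ 0.0035 -0.      0.0439] turn 0 mm 35.2
0.112 [221.47387117 272.4010315 ] [186.36861654 245.44470868]
0.106 [221.66178791 274.80541595] [186.74473274 247.84894398]
0.86 166 183 154 177
0.58 187 221 232 272
```

View pics/n3.png

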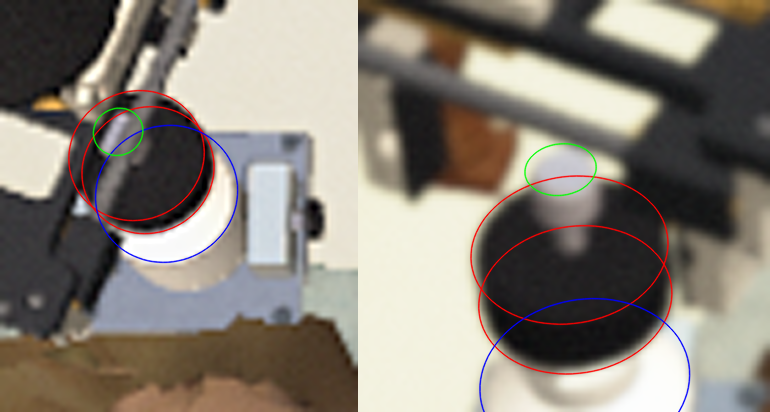

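The lid sits level on the neck, and the model circles match within about 1 mm (knob at crop (563,167), lid 472–668). Go down to the rim and close.

Request:
{"op": "send_rows", "data": {
  "deltas": [
    [[0.004,0,0],0],
    [[0.004,0,0.012],0],
    [[0.004,0,0.024],0],
    [[0.004,0,0.036],0],
    [[0.004,0,0.044],0]
  ]
}}

```text
clock: 11.05
tool_pos: [0.5332, 0.1412, 0.172]
orientation: [179.9, -0.1, -103.7]
force: [-0.5, 0.7, 0.1]
opening: 0.0877
gripper_force: 0.0
```

Request:
{"op": "send_rows", "data": {
  "deltas": [
    [[0,0,0],0],
    [[0,0,0],0],
    [[0,0,0],0],
    [[0,0,0],0],
    [[0,0,0],0]
  ],
  "gripper": 0
}}

```text
clock: 11.47
tool_pos: [0.5341, 0.1417, 0.1744]
orientation: [-180.0, 0.0, -103.7]
force: [0.2, -0.4, 0.4]
opening: 0.0598
gripper_force: 0.0
```

Request:
{"op": "send_rows", "data": {
  "deltas": [
    [[0,0,0],0],
    [[0,0,0],0],
    [[0,0,0],0],
    [[0,0,0],0],
    [[0,0,0],0]
  ]
}}

```text
clock: 11.88
tool_pos: [0.5341, 0.1417, 0.1743]
orientation: [-180.0, 0.0, -103.7]
force: [0.1, -0.0, 4.5]
opening: 0.0563
gripper_force: 30.0
```

```bash
python3 - <<'E'
from h import *
o=ctrl.get_obs();print(o['tool_pos'],o["opening"],o["gripper_force"],o["force"],o["moment"],o["joint_pos"])
E
```

```text
[0.53408317 0.14170502 0.17429212] 0.05632066342109278 30.000432380475104 [ 0.08322227 -0.0369633   4.53638832] [0.33071262 0.1496475  0.00444808] [ 3.51744891e+01  1.52537112e+01 -2.38646282e+01  9.12002830e-03
 -5.08423790e+01 -4.88555410e+01]
```

Request:
{"op": "send_rows", "data": {
  "deltas": [
    [[0,0,0.001],-0.04],
    [[0,0,0.001],-0.08],
    [[0,0,0.001],-0.12],
    [[0,0,0.001],-0.16],
    [[0,0,0.001],-0.2]
  ]
}}

```text
clock: 12.3
tool_pos: [0.5348, 0.1426, 0.1742]
orientation: [-179.8, 0.1, -85.5]
force: [-0.2, 3.5, 7.5]
opening: 0.0568
gripper_force: 30.0
```

```bash
cat > s.py <<'E'
from h import *
o=ctrl.get_obs();print(o['clock'],o['tool_pos'],o["orientation"],o["opening"],o["gripper_force"],np.round(o["force"],1),np.round(o["moment"],2),np.round(o["joint_pos"],1))
E
python3 s.py
```

```text
12.3 [0.53475254 0.142635   0.17420601] [-1.79848982e+02  9.63199405e-02 -8.54800514e+01] 0.05681229636454006 30.00004471745342 [-0.2  3.5  7.5] [ 1.31  0.49 -0.1 ] [ 35.2  15.3 -23.8  -0.  -50.7 -30.7]
```

Request:
{"op": "send_rows", "data": {
  "deltas": [
    [[0,0,0],-0.05],
    [[0,0,0],-0.1],
    [[0,0,0],-0.15],
    [[0,0,0],-0.2],
    [[0,0,0],-0.2]
  ]
}}

```text
clock: 12.72
tool_pos: [0.5347, 0.142, 0.174]
orientation: [-179.9, -0.0, -67.4]
force: [-0.3, 0.4, 6.0]
opening: 0.0566
gripper_force: 30.0
```

Request:
{"op": "send_rows", "data": {
  "deltas": [
    [[0,0,0],-0.05],
    [[0,0,0],-0.1],
    [[0,0,0],-0.15],
    [[0,0,0],-0.15],
    [[0,0,0],-0.15]
  ]
}}

```text
clock: 13.13
tool_pos: [0.5339, 0.1418, 0.173]
orientation: [-180.0, 0.0, -54.4]
force: [0.2, 1.5, -0.1]
opening: 0.0565
gripper_force: 30.0
```

```bash
python3 s.py
```

```text
13.1333 [0.53392095 0.14175651 0.17301132] [-1.79983844e+02  1.16992225e-02 -5.43527524e+01] 0.0564665009408923 29.999483828432858 [ 0.2  1.5 -0.1] [ 0.73 -0.22  0.  ] [ 35.2  15.3 -23.9  -0.  -50.7   0.5]
```

The vertical force vanished between -67° and -54° of yaw, so the lid is over the drop. Follow it down.

Request:
{"op": "send_rows", "data": {
  "deltas": [
    [[0,0,0.001],0],
    [[0,0,0.002],0],
    [[0,0,0.003],0],
    [[0,0,0.004],0],
    [[0,0,0.005],0]
  ]
}}

```text
clock: 13.55
tool_pos: [0.534, 0.1417, 0.1691]
orientation: [-180.0, -0.0, -54.2]
force: [0.7, 1.0, 0.4]
opening: 0.0568
gripper_force: 30.0
```

```bash
python3 s.py
```

```text
13.55 [0.53402417 0.14170648 0.16908607] [-1.79981158e+02 -2.56303965e-03 -5.42066360e+01] 0.05682405136843746 30.000090203247964 [0.7 1.  0.4] [ 0.73 -0.39 -0.05] [ 35.2  15.6 -24.2   0.  -50.2   0.6]
```

Request:
{"op": "send_rows", "data": {
  "deltas": [
    [[0,0,0.001],0],
    [[0,0,0.002],0],
    [[0,0,0.0025],0],
    [[0,0,0.0025],0],
    [[0,0,0.0025],0]
  ]
}}

```text
clock: 13.97
tool_pos: [0.5341, 0.1416, 0.168]
orientation: [-180.0, -0.0, -54.2]
force: [-1.4, 1.6, 8.0]
opening: 0.0571
gripper_force: 30.0
```

```bash
python3 s.py
```

```text
13.9667 [0.53406125 0.14163201 0.16801906] [-1.79960455e+02 -1.97388730e-02 -5.41733311e+01] 0.0570532790239258 30.00134551897645 [-1.4  1.6  8. ] [0.56 0.72 0.07] [ 35.2  15.7 -24.3   0.  -50.    0.6]
```

It seated at a 6.2 mm drop with 8 N of reaction, so it is in the thread start. Now turn forward, following it down.

Request:
{"op": "send_rows", "data": {
  "deltas": [
    [[0,0,0],0.05],
    [[0,0,0],0.1],
    [[0,0,0],0.15],
    [[0,0,0.0005],0.2],
    [[0,0,0.001],0.25]
  ]
}}

```text
clock: 14.38
tool_pos: [0.5337, 0.1416, 0.1669]
orientation: [180.0, -0.0, -76.9]
force: [-2.1, 2.0, 6.2]
opening: 0.0566
gripper_force: 30.0
```

```bash
python3 s.py
```

```text
14.3833 [0.53367685 0.1415867  0.16688861] [ 1.79995465e+02 -2.20493405e-03 -7.68909869e+01] 0.056610202140490916 29.99634901061654 [-2.1  2.   6.2] [0.86 0.88 0.09] [ 35.2  15.7 -24.4   0.  -49.9 -22.1]
```

Request:
{"op": "send_rows", "data": {
  "deltas": [
    [[0,0,0.0004],0.05],
    [[0,0,0.0008],0.1],
    [[0,0,0.0012],0.15],
    [[0,0,0.0016],0.2],
    [[0,0,0.002],0.25]
  ]
}}

```text
clock: 14.8
tool_pos: [0.5336, 0.1417, 0.1654]
orientation: [180.0, 0.0, -99.4]
force: [-3.4, 2.1, 9.2]
opening: 0.0566
gripper_force: 30.0
```

```bash
python3 s.py
```

```text
14.8 [0.53362007 0.14165255 0.16543562] [ 1.79997429e+02  1.79630569e-03 -9.93884756e+01] 0.05664676145645125 29.996732007712126 [-3.4  2.1  9.2] [0.82 1.33 0.08] [ 35.2  15.8 -24.5  -0.  -49.7 -44.6]
```

Request:
{"op": "send_rows", "data": {
  "deltas": [
    [[0,0,0.0003],0.05],
    [[0,0,0.0006],0.1],
    [[0,0,0.0009],0.15],
    [[0,0,0.0012],0.2],
    [[0,0,0.0016],0.25]
  ]
}}

```text
clock: 15.22
tool_pos: [0.5337, 0.1416, 0.1641]
orientation: [-180.0, 0.0, -121.9]
force: [-3.3, 1.8, 8.0]
opening: 0.0568
gripper_force: 30.0
```

```bash
python3 s.py
```

```text
15.2167 [0.53371019 0.14157856 0.16410795] [-1.79996561e+02  6.74843083e-05 -1.21891400e+02] 0.05679995678812214 29.996857875958085 [-3.3  1.8  8. ] [0.85 1.25 0.12] [ 35.2  15.9 -24.5   0.  -49.5 -67.1]
```

Request:
{"op": "send_rows", "data": {
  "deltas": [
    [[0,0,0.0003],0.04],
    [[0,0,0.0006],0.08],
    [[0,0,0.0009],0.12],
    [[0,0,0.0012],0.16],
    [[0,0,0.0014],0.2]
  ]
}}

```text
clock: 15.63
tool_pos: [0.5331, 0.142, 0.1631]
orientation: [180.0, -0.0, -139.7]
force: [-10.6, 2.2, 14.8]
opening: 0.0567
gripper_force: 30.0
```

```bash
python3 s.py
```

```text
15.6333 [0.53313943 0.14195048 0.16311584] [ 1.79972980e+02 -4.63543600e-02 -1.39744182e+02] 0.056717379954830054 30.027638531610137 [-10.6   2.2  14.8] [1.14 4.09 1.12] [ 35.2  16.  -24.6  -0.  -49.5 -85. ]
```

The torque rose to 1.1 N m at 4.9 mm of sinking, which is the stop. Let go and rise.

Request:
{"op": "send_rows", "data": {
  "deltas": [
    [[0,0,0],0.01],
    [[0,0,0],0.01],
    [[0,0,0],0],
    [[0,0,0],0],
    [[0,0,0],0]
  ]
}}

```text
clock: 16.05
tool_pos: [0.533, 0.1417, 0.1631]
orientation: [180.0, -0.1, -139.6]
force: [-7.3, 3.5, 10.6]
opening: 0.0566
gripper_force: 30.0
```

Request:
{"op": "send_rows", "data": {
  "deltas": [
    [[0,0,0],0],
    [[0,0,0],0],
    [[0,0,0],0],
    [[0,0,0],0],
    [[0,0,0],0]
  ],
  "gripper": 1
}}

```text
clock: 16.47
tool_pos: [0.5338, 0.1413, 0.162]
orientation: [180.0, -0.0, -139.7]
force: [0.1, 0.2, -0.2]
opening: 0.084
gripper_force: 0.0
```

Request:
{"op": "send_rows", "data": {
  "deltas": [
    [[0,0,0],0],
    [[0,0,0],0],
    [[0,0,0],0],
    [[0,0,0],0],
    [[0,0,0],0]
  ]
}}

```text
clock: 16.88
tool_pos: [0.5339, 0.1416, 0.1623]
orientation: [-180.0, -0.0, -139.7]
force: [0.3, 0.0, -1.4]
opening: 0.0874
gripper_force: 0.0
```

Request:
{"op": "send_rows", "data": {
  "deltas": [
    [[0,0,-0.02],0],
    [[0,0,-0.05],0],
    [[0,0,-0.09],0],
    [[0,0,-0.13],0],
    [[0,0,-0.16],0]
  ]
}}

```text
clock: 17.3
tool_pos: [0.5342, 0.1416, 0.2931]
orientation: [-180.0, 0.1, -139.7]
force: [0.9, 0.2, 0.8]
opening: 0.0877
gripper_force: 0.0
```

```bash
python3 s.py; python3 - <<'E'
from h import *
q=ctrl.snapshot("side");p=ctrl.snapshot("top");A=(.5340,.1416)
C=[(A,.0285,.101,(0,0,255)),(A,.0285,.123,(0,0,255)),(A,.01,.156,(0,255,0))]
cv2.imwrite("pics/n4.png",np.hstack([overlay(p,C,(145,135,210,210),5.5),overlay(q,C,(165,205,240,280),5.5)]))
E
```

```text
17.3 [0.534245   0.14162864 0.29309051] [-1.79954741e+02  1.11698545e-01 -1.39664268e+02] 0.08771144909596268 0.0 [0.9 0.2 0.8] [ 0.15 -0.21 -0.02] [ 35.2   9.  -14.9   0.  -66.  -84.9]
```

View pics/n4.png

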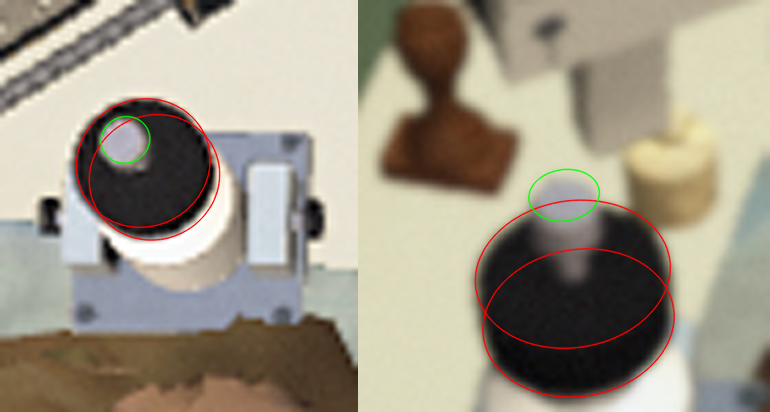

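Both views match the home model: the knob sits at crop (565,195) in its circle, the lid is level, and the gripper is clear. Handing in.

```bash
python3 -c "
from plant import ctrl
print(ctrl.close_job())"
```

```text
the job is handed in; nothing more can be done
None
```

I screwed the lid home on the jar, let go of it and handed the job in at about 17 s; the final pictures show it level at home height with the gripper clear, but no verdict was returned.

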